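# Close the post clamp with the big T-handled hex key

### The job

A length of black shelf upright lies in the grey bench clamp with its jaw still open. Take the larger T-handled hex key (the one with the longer handle) from the wooden stand, feel it fully home into the hex socket sunk in the clamp's well, and turn clockwise a quarter turn or so at a time, leaving the key in the socket while you let go and take a fresh grip, until the screw comes up against its stop with the jaw on the upright. Then put the key back upright in its empty hole in the stand, fully down, without toppling it or disturbing the other things on the bench.

Things in the scene. Friction and masses are not known exactly. Their poses are not given: they have to be found in the camera images.
- key: the larger T-handled steel hex key, upright in a hole of the stand; 134 mm tall, 0.3 kg. Origin: centre of its bottom end, z up the shank. From 5 to 44 mm above the origin it is a hexagon 18 mm across flats, two flats facing the key's +x and -x. The lowest 5 mm is a round tapered nose (12 to 17 mm across) that enters the socket at any turn; the hexagon enters only with flats matched
- handle (a point): centre of the big key's handle, 122 mm above the key's bottom end: a black bar 100 mm long along the key's x, 20 mm wide, 24 mm high (underside 110 mm above the bottom end). Below it the shank is round, 14 mm thick
- key_small: the smaller T-handled key, in the other hole of the stand: only 100 mm tall (top 110 mm above the bench), handle 60 mm long, shank 10 mm thick. Wrong for this screw; leave it alone
- stand: wooden block, 60 mm (x) by 180 mm (y), 50 mm high, fixed to the bench; origin: centre of its underside. Two round upright holes 24 mm across and 40 mm deep (floor 10 mm above the bench), rims bevelled by 4 mm, on its y axis, 60 mm either side of its centre. It may stand on the left or on the right of the bench, turned a little
- stand_hole0 (a point): mouth centre of the hole at the stand's +y end, 50 mm above the bench
- stand_hole1 (a point): mouth centre of the hole at the stand's -y end, 50 mm above the bench
- socket (a point): centre of the mouth of the screw's hex socket, 33 mm above the bench, axis upright: 19.5 mm across flats, 20 mm deep (floor 13 mm above the bench), its upper 4 mm flared by 2.5 mm as a lead-in. The frame turns with the screw: its x axis is square to a pair of flats. The key goes in every 60 degrees, within about 9 degrees either way
- well (a point): centre of the mouth of the round well, 30 mm across and 12 mm deep, at whose bottom the socket lies; 45 mm above the bench in the top of the clamp's grey housing (80 x 80 mm). Its x axis points from the screw to the black upright. The clamp is fixed to the bench on the side opposite the stand, left or right, turned a little
- screw (a joint): turn of the clamp's screw, rad, growing clockwise seen from above: 0 to 0.5 at the start, hard stop at 2.6 (jaw on the upright). It resists with about 0.15 N m and stays where it is left; the key has about 9 degrees of play either way in the socket. Each rad moves the jaw 5 mm
- jaw_face (a point): top edge of the steel jaw's face, 47 mm above the bench; the jaw (80 mm wide) creeps towards the black upright, a square tube 40 x 40 x 190 mm, top 52 mm above the bench, near face 94 mm from the screw's axis; the gap is shut when the screw is at 2.6. The clamp reaches 160 mm from the screw's axis on that side, none of it above 53 mm
- packet: white paper-board packet standing 75 mm tall, 45 x 45 mm; a bystander, leave it alone
- marker: black marker pen, 125 mm long, 18 mm thick, lying (origin below its middle); a bystander, leave it alone
- tape: cardboard tape core, 72 mm across, 45 mm high, open in the middle; a bystander, leave it alone
- cutter: grey carton knife, 145 mm long, 14 mm high, lying; a bystander, leave it alone
- flask: black flask, 70 mm across, 200 mm tall; a bystander, leave it alone
- jar: white jar, 64 mm across, 80 mm tall; a bystander, leave it alone
Not all that is in view belongs to the job. Leave any orange or purple look-alike of the key alone.

How it is judged:
By the outcome, as a careful person would: the job done as asked, in the order asked, and still so for the second after the job is handed in, with the robot touching nothing.
It also fails if it takes over 72 s, if anything falls off the work surface, if the arm or the gripper's body presses on something with over 40 N, if the wrist force passes 120 N, or if a joint passes its speed limit or range.

### The arm

A 7-joint arm with a two-finger parallel gripper is mounted at the origin on the work surface. World frame = base frame: x ahead of the robot, y to its left, z up, the work surface at z = 0. Lengths are in mm, angles in rad, forces in N, time in s.
With the tool pointing down it reaches from about 400 to 850 mm from the base axis. Payload 10.4 kg.
Tool frame: the origin (TCP) lies midway between the tips of the shut fingers; the grasp point (between the pads) lies 19 mm behind it; z points along the fingers, y is the line along which they close (so a half turn about z gives the same grasp; the last joint's range is limited). The gripper opens to 85 mm and grips with 20 to 120 N. Pads are 22 mm wide; open, the fingers measure 114 mm over their backs; the gripper's body (76 mm by 85 mm) begins 54 mm behind the grasp point. The pads swing forward as they close: fully open they stand 13 mm farther back than shut.
Start: joints at [-1.208, 0.332, -0.065, 1.46, 0.022, 1.35, -0.088], TCP at [235.177, 579.088, 231.338] pointing down, gripper open.
Joint ranges: [-2.6, 2.6], [-0.5, 2.12], [-1.47, 1.34], [0.16, 2.42], [-1.27, 4.41], [0.06, 2.06], [-2.6, 2.6]. Speed limits (rad/s): [2.22, 2.22, 2.79, 2.79, 3.14, 3.14, 3.14].

### API

Orientations are given as a unit quaternion [x, y, z, w].
In Python, from workcell import manip, kinematics, readout, optics, boxes_of gives the robot as it stands. The module is installed in compiled form; this text tells all that it offers. Calls block until the motion is done:
- manip.move_pose(position, orientation): joint-space move of the TCP to a pose.
- manip.move_l(position, rot=None, velocity=150): straight line of the TCP; rot=None keeps the orientation; velocity is the mean speed in mm/s.
- manip.move_j(angles): joint-space move.
- manip.command_gripper(opening, grasp_force=None): finger opening in mm; grasp_force is the grip in N (None keeps the last); returns when the fingers have stopped.
- manip.wait(seconds).
- kinematics.solve_ik(position, orientation): joint angles nearest the present ones, or None.
- readout.get_obs(): the state.
- optics.camera(name): name is "scene" or "top"; returns a dict with "frame" (420x560x3 uint8, red, green, blue), "fx", "fy", "cx", "cy" (pixels), "origin" and "attitude" of the camera in the world. Camera axes: x right, y up, looking along -z (the intrinsics and any distortion apply to the point x, -y, -z); pixel columns grow to the right and rows downward; lengths in mm; the calibration is good to about 2 mm. A picture is of the moment at which its call begins. There is no depth.
A pose or a line that the arm cannot do raises manip.Unreachable and nothing moves.
- manip.job_done(): hands the job in; it is judged then, once.
Trained networks look in a picture, given as the dict that the camera call returned (one of the last four; its "shot" number tells which), for a name from the list of things; names that differ only in an ending like _2 or _b are one class to them, and where a whole thing is asked for, a point or a joint stands for the part that bears it (a point fixed in the world has none). Each returns a list of dicts, best first, with "conf" (0 to 1); they miss things now and then, are a little off and sometimes report something else, mostly with a low value. They report only what shows in the picture. A call takes as long as a camera call. They do not tell look-alikes from the thing itself.
- boxes_of(target, picture): "rect" ([left, top, width, height] in pixels, round what is visible of it).
The state is a dict: "t": time; "q": joint angles; "qd": joint speeds; "joint_efforts": joint torques, N m; "tcp_pos": TCP position; "orientation": TCP orientation; "contact_force": force on the tool from outside, world axes, zero at the start; "wrist_torque": the same for the moment, N m; "grip_width": finger opening in mm; "finger_force": force on a finger pad.
Only numpy, scipy, OpenCV 4.12 (cv2) and the standard library are available. Lean on these libraries where they do the work, as an engineer would, in place of code of your own. Each camera call takes 0.05 s, during which the arm holds its last target. There are 200 camera calls.

## Working session

There is one attempt and no reset: what is moved stays moved. The work goes in short steps, each a Python script; the robot and the scene stay as the last script left them, time stands still between calls to the robot, and variables do not carry over. Pictures are saved under pics/ and viewed, at most 10 in all, crops included, and the job is handed in when it is done.

```bash
mkdir -p pics; ls
python3 - <<'E'
from workcell import *
import cv2,numpy as np
for n in ["scene","top"]:
    p=optics.camera(n)
    print(n,{k:(np.round(v,4).tolist() if k!="shot" else v) for k,v in p.items() if k not in("frame",)})
    cv2.imwrite(f"pics/{n}0.png",p["frame"][:,:,::-1])
    for t in ["key","handle","key_small","stand","stand_hole0","socket","well","jaw_face","packet","flask","jar","tape","marker","cutter"]:
        try: print(t,[(round(d["conf"],2),np.round(d["rect"]).astype(int).tolist()) for d in boxes_of(t,p)][:4])
        except Exception as e: print(t,e)
print(readout.get_obs())
E
```

```text
pics
scene {'fx': 438.805, 'fy': 438.805, 'cx': 286.135, 'cy': 211.6605, 'origin': [1072.8833, -210.9329, 1029.6012], 'attitude': [0.2193, 0.1543, 0.5549, 0.7875], 'shot': 1}
key [(0.94, [350, 102, 18, 44]), (0.87, [391, 91, 35, 40]), (0.85, [386, 125, 22, 39]), (0.69, [176, 217, 83, 89])]
handle [(0.96, [393, 92, 30, 41]), (0.77, [394, 171, 28, 49]), (0.71, [388, 123, 19, 42]), (0.6, [347, 101, 28, 47])]
key_small [(0.73, [347, 158, 20, 25])]
stand [(0.8, [340, 151, 64, 50]), (0.47, [347, 155, 21, 32])]
stand_hole0 [(0.89, [336, 152, 70, 46]), (0.2, [289, 216, 17, 41])]
socket [(0.63, [196, 238, 7, 6])]
well [(0.96, [177, 218, 84, 88]), (0.64, [194, 238, 10, 10])]
jaw_face [(0.93, [200, 247, 31, 27])]
packet [(0.81, [268, 172, 17, 26])]
flask [(0.84, [83, 270, 53, 52])]
jar [(0.59, [87, 236, 36, 38]), (0.51, [386, 126, 24, 39])]
tape [(0.86, [297, 260, 34, 28])]
marker [(0.64, [84, 270, 53, 52]), (0.57, [289, 216, 17, 42])]
cutter [(0.73, [420, 154, 37, 39])]
top {'fx': 517.6254, 'fy': 517.6254, 'cx': 283.2001, 'cy': 213.4005, 'origin': [189.9394, 4.1004, 1681.9814], 'attitude': [-0
[... 792 characters left out ...]
y([-1.20762526,  0.33218697, -0.06468174,  1.46012655,  0.02161308,
        1.34993233, -0.08851358]), 'qd': array([-0.0008805 ,  0.00169304,  0.00126353, -0.00132329,  0.00145522,
        0.00052789, -0.00234554]), 'joint_efforts': array([-6.36442519e-05, -6.25216413e+01,  4.90872329e-02, -3.91827142e+01,
        1.64766790e-02,  1.74971410e-03,  1.27353411e-05]), 'tcp_pos': array([235.16957353, 579.06741907, 231.33293023]), 'orientation': array([1.91703574e-01, 9.81452872e-01, 2.02245757e-05, 6.08615697e-06]), 'contact_force': array([-0.11976286,  0.11716973,  0.70449315]), 'wrist_torque': array([-0.01453191,  0.00357063,  0.01076707]), 'finger_force': 0.0, 'grip_width': 85.42212432130974}
```

Run:
```python
import cv2
a=cv2.imread("pics/scene0.png");b=cv2.imread("pics/top0.png")
cv2.imwrite("pics/a.png",cv2.resize(a[70:340,70:470],None,fx=2,fy=2,interpolation=3))
cv2.imwrite("pics/b.png",cv2.resize(b[150:330,120:460],None,fx=2.35,fy=2.35,interpolation=3))
```

```text
(no output)
```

View pics/a.png

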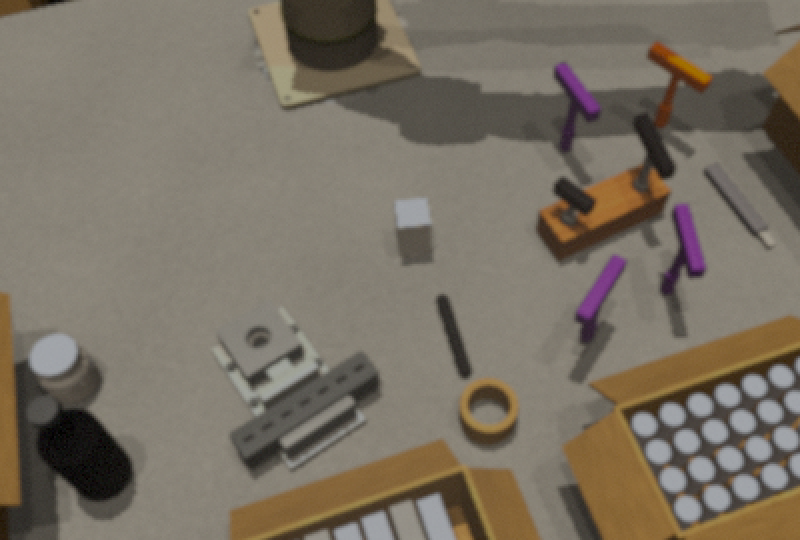

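View pics/b.png

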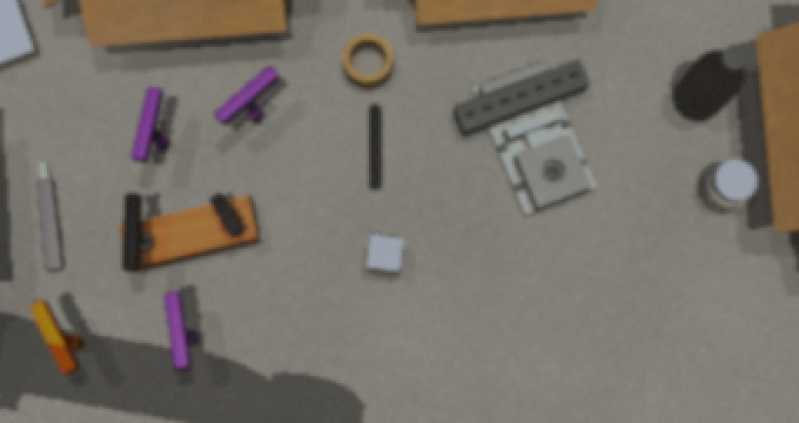

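The only black long-handled key is in the far end of the stand, with its handle near scene px (396,142) and top px (176,249). Look-alikes in the scene view: purple at (357,115), (414,189) and (371,214), orange at (410,103), and the small black key at (357,167). The clamp well is at scene (199,239) and top (355,222). Next I'll take one close crop to check the choice, plus measurements.

```bash
cat > h.py <<'E'
import numpy as np,cv2
from scipy.spatial.transform import Rotation as R
from scipy.optimize import least_squares
from workcell import *
def proj(p,X):
    c=R.from_quat(p["attitude"]).inv().apply(np.atleast_2d(X)-p["origin"])
    return np.c_[p["cx"]+p["fx"]*c[:,0]/-c[:,2],p["cy"]+p["fy"]*-c[:,1]/-c[:,2]]
def unproj(p,uv,z):
    uv=np.atleast_2d(uv)
    d=np.c_[(uv[:,0]-p["cx"])/p["fx"],-(uv[:,1]-p["cy"])/p["fy"],-np.ones(len(uv))]
    d=R.from_quat(p["attitude"]).apply(d);o=np.array(p["origin"])
    return o+d*((z-o[2])/d[:,2])[:,None]
E
python3 - <<'E'
from h import *
S=optics.camera("scene");T=optics.camera("top")
print("handle S",unproj(S,[396,142],132),"T",unproj(T,[176.5,249],132))
print("well S",unproj(S,[199,239],45),"T",unproj(T,[355.3,222],45))
tiles=[]
for p,(u,v) in [(S,(381,153)),(T,(198,247)),(S,(200,240)),(T,(352,218))]:
    w=33
    t=p["frame"][v-25:v+25,u-w:u+w,::-1]
    t=cv2.resize(t,None,fx=6,fy=6,interpolation=cv2.INTER_CUBIC)
    t=cv2.convertScaleAbs(t,alpha=1.4,beta=15)
    for k in range(0,66,10): cv2.putText(t,str(u-w+k),(6*k,10),0,.35,(0,0,255));cv2.line(t,(6*k,12),(6*k,18),(0,0,255))
    for k in range(0,50,10): cv2.putText(t,str(v-25+k),(0,6*k+12),0,.35,(0,255,0));cv2.line(t,(0,6*k),(8,6*k),(0,255,0))
    tiles.append(t)
cv2.imwrite("pics/c.png",np.vstack([np.hstack(tiles[:2]),np.hstack(tiles[2:])]))
E
```

```text
handle S [[458.16493162 317.38223019 132.        ]] T [[458.17837668 317.58439493 132.        ]]
well S [[ 515.51534845 -245.04832285   45.        ]] T [[ 513.382118   -243.97460634   45.        ]]
```

View pics/c.png

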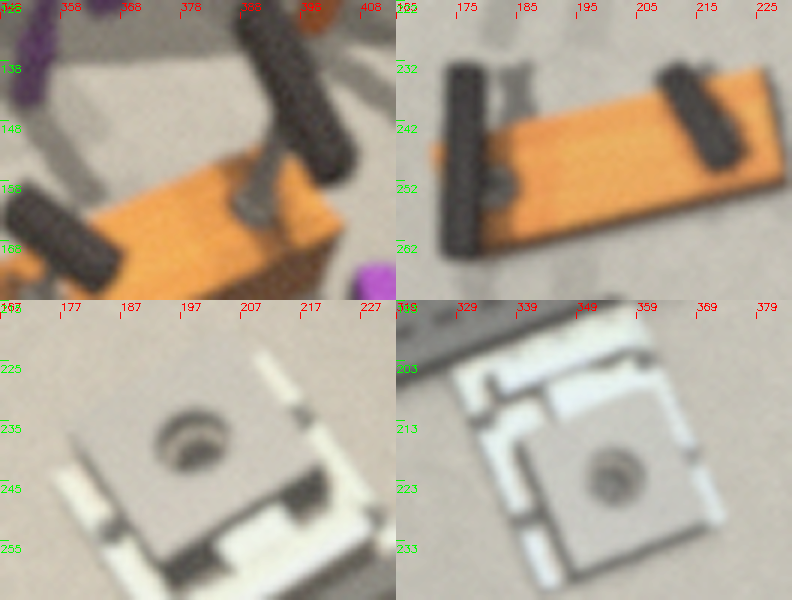

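```bash
cat >> h.py <<'E'
def down(yaw): # tool z down, tool y at world angle yaw
    y=np.array([np.cos(yaw),np.sin(yaw),0]);z=np.array([0,0,-1.])
    return R.from_matrix(np.c_[np.cross(y,z),y,z]).as_quat()
E
python3 - <<'E'
from h import *
S=optics.camera("scene");T=optics.camera("top")
def bar(x,y,a,z0=120,z1=144,L=50,W=10):
    c,s=np.cos(a),np.sin(a)
    return np.array([[x+c*i*L-s*j*W,y+s*i*L+c*j*W,k] for i in(-1,1) for j in(-1,1) for k in(z0,z1)])
def mask(p,r):
    u,v,w,h=r;f=cv2.GaussianBlur(p["frame"],(3,3),0);g=f.max(2)[v:v+h,u:u+w]
    up=cv2.resize(g,None,fx=4,fy=4,interpolation=cv2.INTER_CUBIC)
    m=(up<75).astype(np.uint8)
    n,l,st,_=cv2.connectedComponentsWithStats(m);k=1+st[1:,4].argmax()
    return (l==k).astype(np.uint8)
def rend(p,r,q):
    pts=((proj(p,bar(*q))-np.array(r[:2])+.5)*4-.5)
    m=np.zeros((r[3]*4,r[2]*4),np.uint8);h=cv2.convexHull(pts.astype(np.float32))
    cv2.fillConvexPoly(m,np.round(h*16).astype(np.int32),1,shift=4);return m
cases=[(S,(384,120,36,46)),(T,(164,226,26,46))]
from scipy.optimize import minimize
for sel in ([0],[1],[0,1]):
    ms=[(cases[i],mask(*cases[i])) for i in sel]
    f=lambda q:sum(1-(m&rend(*c,q)).sum()/(m|rend(*c,q)).sum() for c,m in ms)
    b=min((minimize(f,[458,317.5,a],method="Nelder-Mead",options=dict(initial_simplex=[[458,317.5,a],[466,317.5,a],[458,325,a],[458,317,a+.2]])) for a in(-.3,0,.3)),key=lambda r:r.fun)
    print(sel,b.x,b.fun)
print("well",unproj(S,[199.1,238.4],45),unproj(S,[198.7,238],45),unproj(T,[355.6,222.75],45),unproj(T,[355.2,222.3],45))
for n,p,uv,z in [("flask",T,(410,190),0),("jar",T,(428,231),40),("packet",T,(284,258),75),("marker",T,(279,213),10),("purp",T,(182,202),132),("purp2",T,(225,191),132),("purp3",T,(195,290),132),("upr_end",T,(369,181),52),("small",T,(217,241),100)]: print(n,unproj(p,uv,z).round(0))
k=np.array([458,317.5,200]);w=np.array([514.5,-244.5,200])
for n,c in(("key",k),("well",w)):
    for d in range(-180,180,30):
        q=kinematics.solve_ik(c,down(np.radians(d)))
        print(n,d,None if q is None else np.round(q,2))
E
```

```text
[0] [ 4.55268220e+02  3.19605065e+02 -1.73792233e-01] 0.3265083595832323
[1] [ 4.59762145e+02  3.16787066e+02 -4.81227175e-02] 0.19848071679002732
[0, 1] [ 4.57376117e+02  3.17267248e+02 -7.53842559e-02] 0.5687886009639798
well [[ 513.93401751 -244.40084983   45.        ]] [[ 512.48157376 -245.0799104    45.        ]] [[ 510.84425743 -244.66035888   45.        ]] [[ 512.42579384 -243.54218844   45.        ]]
flask [[ 616. -446.    0.]]
jar [[ 465. -475.   40.]]
packet [[412.  -5.  75.]]
marker [[572.  -1.  10.]]
purp [[603. 295. 132.]]
purp2 [[628. 161. 132.]]
purp3 [[330. 267. 132.]]
upr_end [[ 644. -303.   52.]]
small [[478. 198. 100.]]
key -180 [-0.63  0.21 -0.07  1.69  0.01  1.25  2.44]
key -150 [ 0.35  0.58 -1.38  1.64  0.58  1.41  2.56]
key -120 [-1.63  0.37  1.17  1.73 -0.36  1.28 -2.47]
key -90 [-1.05  0.21  0.41  1.71 -0.09  1.25 -2.19]
key -60 [-1.    0.2   0.36  1.71 -0.08  1.25 -1.67]
key -30 [-0.96  0.2   0.31  1.7  -0.06  1.25 -1.16]
key 0 [-0.92  0.2   0.26  1.7  -0.05  1.25 -0.64]
key 30 [-0.86  0.2   0.19  1.7  -0.04  1.25 -0.13]
key 60 [-0.8   0.2   0.13  1.69 -0.03  1.25  0.38]
key 90 [-0.75  0.2   0.07  1.69 -0.02  1.25  0.9 ]
key 120 [-0.72  0.2   0.04  1.69 -0.01  1.25  1.41]
key 150 [-0.68  0.2  -0.01  1.69  0.    1.25  1.93]
well -180 [-0.55  0.42  1.17  1.7  -0.4   1.29 -2.44]
well -150 [-0.55  0.42  1.17  1.7  -0.4   1.29 -1.92]
well -120 [-0.55  0.42  1.17  1.7  -0.4   1.29 -1.4 ]
well -90 [-0.53  0.39  1.13  1.7  -0.37  1.29 -0.9 ]
well -60 [-0.54  0.4   1.14  1.7  -0.38  1.29 -0.36]
well -30 [-0.55  0.41  1.16  1.7  -0.39  1.29  0.17]
well 0 [-0.56  0.42  1.18  1.7  -0.41  1.3   0.71]
well 30 [-0.53  0.39  1.13  1.7  -0.37  1.29  1.2 ]
well 60 [-0.46  0.34  1.02  1.7  -0.3   1.27  1.67]
well 90 [-0.52  0.39  1.12  1.7  -0.36  1.28  2.24]
well 120 [ 1.07  0.35 -0.86  1.62  0.27  1.3   2.26]
well 150 [ 1.37  0.62 -1.39  1.61  0.61  1.43  2.55]
```

Run:
```python
from h import *
S=optics.camera("scene");T=optics.camera("top")
def rep(n,p,a,o):
    e=unproj(p,np.array(a)/6+o-.42,132); d=e[1]-e[0];print(n,e.mean(0).round(1),np.degrees(np.arctan2(d[1],d[0])).round(1),np.linalg.norm(d).round(1))
rep("S",S,[(246,10),(343,180)],(348,128)); rep("T",T,[(70,62),(66,260)],(165,222))
for p,r in((S,(384,120,36,46)),(T,(164,226,26,46))):
    u,v,w,h=r;g=p["frame"].max(2)[v:v+h,u:u+w]
    for th in (50,60,70,80,90):
        m=(g<th).astype(np.uint8);n,l,st,c=cv2.connectedComponentsWithStats(m);k=1+st[1:,4].argmax()
        pts=np.argwhere(l==k)[:,::-1].astype(np.float32);rr=cv2.minAreaRect(pts)
        bp=cv2.boxPoints(rr);o=bp[np.argsort(bp[:,1])];e=unproj(p,np.array([o[:2].mean(0),o[2:].mean(0)])+[u,v],132);d=e[1]-e[0]
        print(th,st[k,4],np.round(rr[1],1),e.mean(0).round(1),np.degrees(np.arctan2(d[1],d[0])).round(1),np.linalg.norm(d).round(1))
```

```text
S [462.  316.9 132. ] -2.3 100.9
T [460.5 319.3 132. ] 176.8 101.0
50 256 [32.8  9.1] [459.2 316.8 132. ] -6.8 104.0
60 301 [34. 14.] [459.  312.2 132. ] -8.1 108.6
70 377 [39.  18.7] [466.4 313.6 132. ] -24.1 132.2
80 606 [32.5 43.7] [457.5 312.5 132. ] -44.6 150.4
90 952 [45. 35.] [462.2 331.5 132. ] -27.4 155.0
50 201 [31.  9.] [459.8 314.5 132. ] 177.9 94.9
60 240 [11. 31.] [459.5 311.5 132. ] 177.9 94.9
70 284 [32.2 12.8] [458.7 315.7 132. ] -176.5 99.1
80 317 [33.2 16.4] [457.9 319.4 132. ] -163.5 103.0
90 351 [33. 17.] [459.1 305.4 132. ] 177.8 101.0
```

```bash
cat >> h.py <<'E'
def st(n=""):
    o=readout.get_obs();print(n,"t%.1f"%o["t"],o["tcp_pos"].round(1),"F",o["contact_force"].round(1),"M",o["wrist_torque"].round(2),"w%.1f f%.0f q7 %.2f"%(o["grip_width"],o["finger_force"],o["q"][6]));return o
K=np.array([460.7,318.,0]);W=np.array([512.5,-244.3,0])
rad=np.radians
E
python3 - <<'E'
from h import *
manip.move_pose(K+[0,0,215],down(rad(87)));st("above")
manip.move_l(K+[0,0,114],velocity=120);st("down")
manip.command_gripper(19,80);st("grip")
manip.move_l(K+[0,0,124],velocity=60);st("up10")
T=optics.camera("top");S=optics.camera("scene")
a=cv2.resize(S["frame"][95:185,335:455,::-1],None,fx=3.3,fy=4,interpolation=2);b=cv2.resize(T["frame"][200:290,130:250,::-1],None,fx=3.3,fy=4,interpolation=2)
cv2.imwrite("pics/d.png",np.hstack([a,b]))
E
```

```text
above t3.1 [460.  319.3 215.1] F [0.6 0.4 0.6] M [ 0.02 -0.   -0.01] w85.3 f0 q7 0.84
down t4.1 [461.1 318.4 114.8] F [0.2 0.6 0.3] M [ 0.03  0.01 -0.04] w85.6 f0 q7 0.85
grip t4.7 [460.8 318.3 114.2] F [-0.2  0.7  0.8] M [ 0.25  0.03 -0.06] w19.4 f28 q7 0.85
up10 t5.0 [460.8 318.  124.3] F [ 0.1  0.1 -4. ] M [ 0.06 -0.03 -0.  ] w19.8 f28 q7 0.85
```

View pics/d.png

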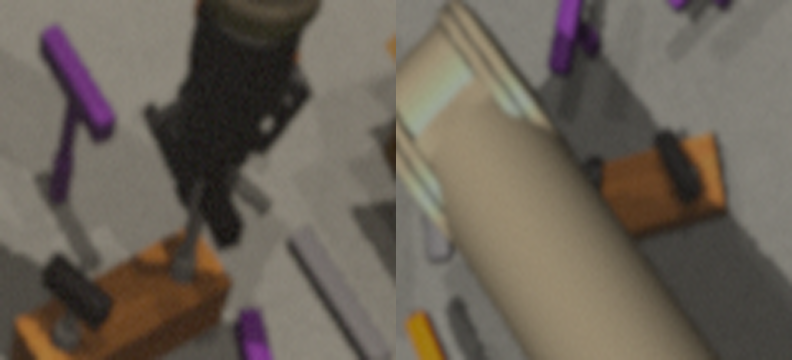

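The right key is held and lifting free, about 4 N of weight, and the stand is undisturbed. Next I carry it over and lower it until it makes contact.

Run:
```python
from h import *
manip.move_l(K+[0,0,245],velocity=200)
manip.move_l(W+[0,0,245],rot=down(rad(60)),velocity=300);st("over")
manip.move_l(W+[0,0,155],velocity=150);o=st("at well")
z=155
while z>115:
    z-=2; manip.move_l(W+[0,0,z],velocity=40);o=readout.get_obs()
    if o["contact_force"][2]>3 or np.hypot(*o["contact_force"][:2])>8: break
st("contact z%d"%z)
S=optics.camera("scene")
cv2.imwrite("pics/e.png",cv2.resize(S["frame"][170:310,120:300,::-1],None,fx=4,fy=4,interpolation=2))
```

```text
over t7.9 [ 512.7 -243.   244.9] F [ 0.6  1.2 -3.4] M [0.02 0.06 0.01] w19.1 f28 q7 1.51
at well t8.7 [ 513.  -244.4  155.9] F [ 0.1  0.3 -3.4] M [-0.02 -0.02 -0.03] w19.7 f28 q7 1.55
contact z125 t12.4 [ 512.9 -244.5  125.4] F [ 0.7 -0.5  4.2] M [-0.29 -0.4  -0.06] w19.4 f29 q7 1.56
```

View pics/e.png

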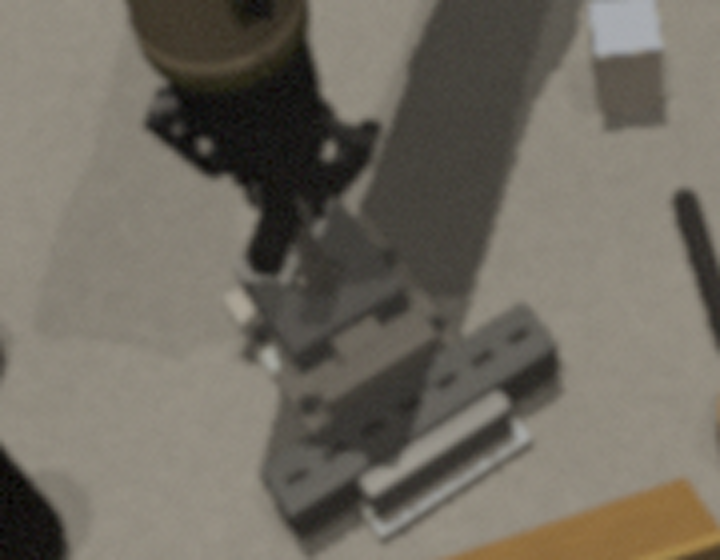

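Run:
```python
from h import *
z=124.;yaw=60
for i in range(40):
    o=readout.get_obs();f=o["contact_force"]
    if z<=117 and f[2]>4: break
    if f[2]<6: z-=1 if f[2]>1 else 2
    elif yaw>-5: yaw-=4
    if z<114: break
    manip.move_l(W+[0,0,z],rot=down(rad(yaw)),velocity=40)
    o=readout.get_obs();print(z,yaw,o["contact_force"].round(1),o["wrist_torque"].round(2),round(o["t"],2))
    if abs(o["wrist_torque"][2])>1.5 or o["contact_force"][2]>30: break
st()
```

```text
123.0 60 [ 1.4 -0.5  6.1] [-0.27 -0.19 -0.05] 12.72
123.0 56 [ 0.7 -1.2  3. ] [-0.37 -0.48 -0.13] 12.97
122.0 56 [ 1.4 -1.1  4.2] [-0.44 -0.57 -0.01] 13.22
121.0 56 [ 1.6 -0.8  5.3] [-0.37 -0.47 -0.06] 13.47
120.0 56 [ 2.1 -1.   6.2] [-0.4  -0.41 -0.07] 13.72
120.0 52 [ 2.6 -2.3 -1.2] [-0.53 -0.87 -0.04] 13.97
118.0 52 [ 2.7 -1.3 -5.1] [-0.33 -0.87  0.01] 14.22
116.0 52 [-1.3  0.3  9.4] [0.17 0.2  0.02] 14.47
 t14.5 [ 512.8 -244.4  117.1] F [-1.3  0.3  9.4] M [0.17 0.2  0.02] w19.5 f30 q7 1.44
```

Seated: it dropped in at yaw 52, and the tool height matches the socket floor. First quarter turn clockwise.

```bash
cat >> h.py <<'E'
def turn(a,b,z,lim=1.2,step=10):
    y=a
    while y>b:
        y=max(b,y-step); manip.move_l(W+[0,0,z],rot=down(rad(y)),velocity=60)
        o=readout.get_obs();print(y,"F",o["contact_force"].round(1),"M",o["wrist_torque"].round(2),round(o["t"],2))
        if abs(o["wrist_torque"][2])>lim: return y,True
    return y,False
E
python3 - <<'E'
from h import *
manip.command_gripper(15,120);st()
print(turn(52,-43,116.5));st()
S=optics.camera("scene")
cv2.imwrite("pics/f.png",cv2.resize(S["frame"][170:310,120:300,::-1],None,fx=4,fy=4,interpolation=2))
E
```

```text
t14.7 [ 512.9 -244.5  117.4] F [-0.9  0.6 11. ] M [ 0.19  0.36 -0.02] w18.6 f117 q7 1.44
42 F [ 0.  -0.6  8.9] M [ 0.   -0.01 -0.  ] 15.02
32 F [-1.9 -0.   8. ] M [ 0.14 -0.04  0.05] 15.34
22 F [0.1 0.7 9. ] M [ 0.15 -0.03 -0.02] 15.67
12 F [0.2 1.4 7.7] M [ 0.18 -0.2   0.65] 15.99
2 F [1.2 1.5 8.6] M [ 0.28 -0.29 -0.06] 16.32
-8 F [0.9 0.7 8.3] M [ 0.24 -0.22 -0.07] 16.64
-18 F [0.2 0.2 9.1] M [ 0.26 -0.32 -0.03] 16.97
-28 F [0.7 2.  8.1] M [ 0.26 -0.38 -0.06] 17.29
-38 F [0.7 0.7 7.1] M [ 0.18 -0.35 -0.08] 17.62
-43 F [0.7 0.9 7.9] M [ 0.21 -0.4   0.01] 17.87
(-43, False)
 t17.9 [ 513.3 -244.1  117.4] F [0.7 0.9 7.9] M [ 0.21 -0.4   0.01] w18.1 f118 q7 -0.09
```

View pics/f.png

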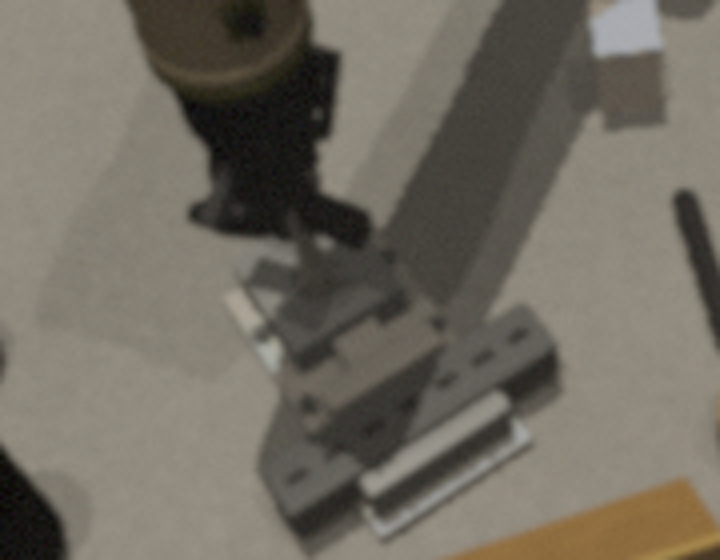

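Run:
```python
from h import *
S=optics.camera("scene");p0=cv2.imread("pics/scene0.png");e=cv2.imread("pics/e.png")
print(boxes_of("jaw_face",S)[:2])
c=lambda f:cv2.resize(f[215:285,165:235],(390,390),interpolation=2)
e1=cv2.resize(e[180:460,180:460],(390,390));f1=c(S["frame"][:,:,::-1])
cv2.imwrite("pics/g.png",np.hstack([c(p0),cv2.convertScaleAbs(f1,alpha=1.4)]))
g=lambda x:cv2.GaussianBlur(x[:,:,1],(0,0),4).astype(float)
print(cv2.phaseCorrelate(g(e1[180:300,100:330].copy()),g(f1[180:300,100:330].copy()),cv2.createHanningWindow((230,120),cv2.CV_64F)))
```

```text
[{'rect': [203.3, 248.7, 26.9, 25.2], 'conf': 0.63}]
((0.4278987457628318, -0.014317880149192774), 0.28105647093675257)
```

View pics/g.png

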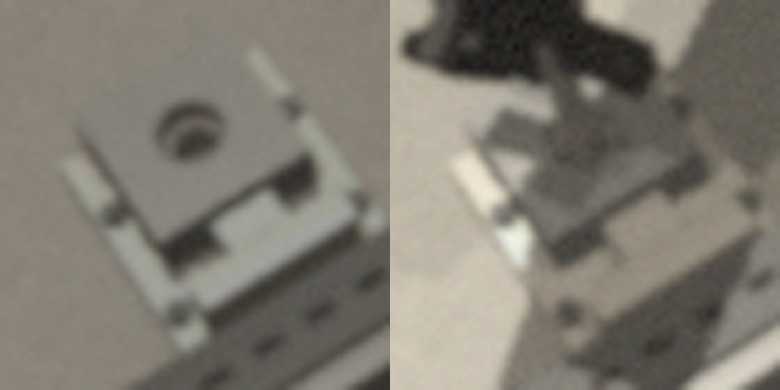

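Run:
```python
from h import *
S=optics.camera("scene");T=dict(S)
p0=cv2.imread("pics/scene0.png").max(2);e=cv2.resize(cv2.imread("pics/e.png").max(2),(180,140),interpolation=3);e0=np.zeros_like(p0);e0[170:310,120:300]=e
e2=unproj(S,np.array([(205,325),(365,225)])/390*70+[165,215],47);d=e2[1]-e2[0];d/=np.linalg.norm(d);n=np.array([-d[1],d[0],0])
if n[0]<0:n=-n
print("dir",n, "edge dist",(e2-W)@n)
s=np.arange(36,104,2)
for lat in((-30,-22),(-36,-26),(15,25)):
  print(lat,s.tolist())
  for f in(p0,e0,S["frame"].max(2)):
    pr=[]
    for l in np.linspace(*lat,4):
        uv=proj(S,W+[0,0,47]+s[:,None]*n+l*d).astype(np.float32)
        pr.append(cv2.remap(f,uv[None,:,0],uv[None,:,1],1)[0])
    print(np.mean(pr,0).round().astype(int).tolist())
```

```text
dir [ 0.96058509  0.27798611 -0.        ] edge dist [88.88224919 88.88224919]
(-30, -22) [36, 38, 40, 42, 44, 46, 48, 50, 52, 54, 56, 58, 60, 62, 64, 66, 68, 70, 72, 74, 76, 78, 80, 82, 84, 86, 88, 90, 92, 94, 96, 98, 100, 102]
[135, 129, 114, 92, 71, 58, 54, 54, 54, 60, 71, 85, 102, 120, 138, 152, 160, 162, 162, 162, 161, 155, 139, 114, 87, 69, 63, 65, 71, 80, 86, 89, 90, 90]
[84, 80, 73, 64, 56, 53, 50, 51, 54, 60, 72, 86, 96, 101, 103, 104, 105, 105, 106, 106, 106, 104, 96, 84, 73, 65, 63, 61, 58, 57, 58, 57, 57, 56]
[82, 81, 74, 64, 57, 53, 52, 52, 53, 60, 73, 88, 98, 103, 103, 102, 101, 101, 102, 104, 106, 106, 106, 106, 104, 97, 84, 71, 62, 57, 57, 58, 58, 58]
(-36, -26) [36, 38, 40, 42, 44, 46, 48, 50, 52, 54, 56, 58, 60, 62, 64, 66, 68, 70, 72, 74, 76, 78, 80, 82, 84, 86, 88, 90, 92, 94, 96, 98, 100, 102]
[135, 129, 114, 93, 71, 56, 52, 51, 54, 60, 72, 89, 107, 126, 143, 154, 160, 161, 162, 162, 161, 154, 138, 114, 86, 68, 62, 64, 70, 79, 87, 90, 90, 89]
[84, 81, 73, 65, 57, 52, 51, 50, 52, 60, 74, 88, 99, 104, 105, 104, 104, 104, 105, 106, 105, 103, 96, 84, 72, 65, 62, 60, 58, 57, 58, 56, 57, 57]
[83, 81, 74, 65, 57, 53, 52, 51, 53, 60, 73, 89, 101, 107, 108, 107, 105, 104, 104, 104, 105, 106, 106, 106, 104, 97, 84, 71, 62, 57, 57, 57, 58, 56]
(15, 25) [36, 38, 40, 42, 44, 46, 48, 50, 52, 54, 56, 58, 60, 62, 64, 66, 68, 70, 72, 74, 76, 78, 80, 82, 84, 86, 88, 90, 92, 94, 96, 98, 100, 102]
[134, 127, 112, 91, 72, 62, 59, 61, 64, 68, 80, 94, 109, 126, 142, 154, 160, 162, 162, 163, 162, 154, 139, 114, 88, 69, 64, 66, 72, 82, 88, 90, 90, 90]
[82, 79, 72, 63, 57, 54, 52, 53, 56, 64, 78, 90, 98, 102, 104, 105, 106, 105, 106, 106, 108, 105, 97, 85, 74, 66, 62, 61, 60, 59, 62, 68, 74, 78]
[80, 78, 72, 64, 56, 52, 52, 53, 56, 63, 77, 91, 100, 105, 105, 104, 104, 104, 106, 106, 107, 106, 107, 108, 106, 99, 86, 73, 62, 58, 57, 58, 61, 66]
```

The jaw moved from 82 to about 88 mm, so the key is driving the screw with roughly 1.1 rad left. Now a fresh grip with the key left in the socket, then the rest of the turn.

Run:
```python
from h import *
manip.command_gripper(60);st("open")
manip.move_l(W+[0,0,150],velocity=150)
manip.move_l(W+[0,0,117],velocity=120);st("re-down")
manip.command_gripper(15,120);st("regrip")
manip.move_l(W+[0,0,116],velocity=40)
y,h=turn(-43,-88,116,lim=.8)
if not h: print(turn(y,-135,116,lim=.8,step=4))
st()
```

```text
open t18.5 [ 512.3 -244.3  116.3] F [0.8 0.2 1.3] M [ 0.02  0.04 -0.03] w60.1 f0 q7 -0.09
re-down t19.3 [ 512.  -244.3  116.5] F [-0.1 -0.6  1.4] M [-0.04 -0.01  0.03] w59.9 f0 q7 -0.09
regrip t19.8 [ 513.1 -244.6  117.8] F [-0.3 -0.1  6.2] M [0.03 0.15 0.03] w18.2 f118 q7 -0.09
-53 F [-3.6  1.7 16.5] M [ 0.57  0.94 -0.08] 20.38
-63 F [-2.4  2.3 16.6] M [0.54 0.9  0.  ] 20.7
-73 F [-3.   2.1 16.2] M [0.7  0.86 0.02] 21.02
-83 F [-2.7 -0.9  8.3] M [-0.06  0.42  0.07] 21.35
-88 F [-2.3  0.3  8.2] M [-0.02  0.49 -0.03] 21.6
-92 F [-2.2  0.7  7.7] M [0.06 0.54 0.  ] 21.85
-96 F [-2.1 -1.   8.3] M [0.12 0.55 0.04] 22.1
-100 F [-1.4  0.6  9.2] M [0.08 0.52 0.06] 22.35
-104 F [-2.1 -0.2  9.3] M [0.18 0.57 0.04] 22.6
-108 F [-1.6  0.3  9.7] M [0.22 0.52 0.05] 22.85
-112 F [-1.7  1.3  9. ] M [0.25 0.56 0.1 ] 23.1
-116 F [-2.9  0.8  8.7] M [0.27 0.53 0.12] 23.35
-120 F [-1.8  1.9 10.1] M [0.35 0.58 0.29] 23.6
-124 F [-2.3  2.   9.7] M [0.32 0.57 0.31] 23.85
-128 F [-2.4  2.  10.1] M [0.39 0.56 0.35] 24.1
-132 F [-1.7  2.1  9.8] M [0.45 0.54 0.17] 24.35
-135 F [-2.   2.4 10.1] M [0.41 0.46 0.22] 24.6
(-135, False)
 t24.6 [ 512.8 -244.3  116.7] F [-2.   2.4 10.1] M [0.41 0.46 0.22] w18.1 f124 q7 -1.48
```

```bash
cat >> h.py <<'E'
def prof():
    S=optics.camera("scene");n=np.array([.9606,.278,0]);d=np.array([-.278,.9606,0]);s=np.arange(76,104,2)
    for lat in((-30,-22),(15,25)):
        pr=[]
        for l in np.linspace(*lat,4):
            uv=proj(S,W+[0,0,47]+s[:,None]*n+l*d).astype(np.float32)
            pr.append(cv2.remap(S["frame"].max(2),uv[None,:,0],uv[None,:,1],1)[0])
        print(list(zip(s.tolist(),np.mean(pr,0).round().astype(int).tolist())))
    return S
E
python3 - <<'E'
from h import *
S=prof()
cv2.imwrite("pics/i.png",cv2.resize(S["frame"][175:295,135:265,::-1],None,fx=5,fy=5,interpolation=2))
E
```

```text
[(76, 104), (78, 104), (80, 105), (82, 106), (84, 106), (86, 108), (88, 106), (90, 102), (92, 90), (94, 76), (96, 64), (98, 59), (100, 57), (102, 57)]
[(76, 105), (78, 106), (80, 107), (82, 107), (84, 108), (86, 108), (88, 107), (90, 102), (92, 90), (94, 77), (96, 66), (98, 59), (100, 57), (102, 56)]
```

View pics/i.png

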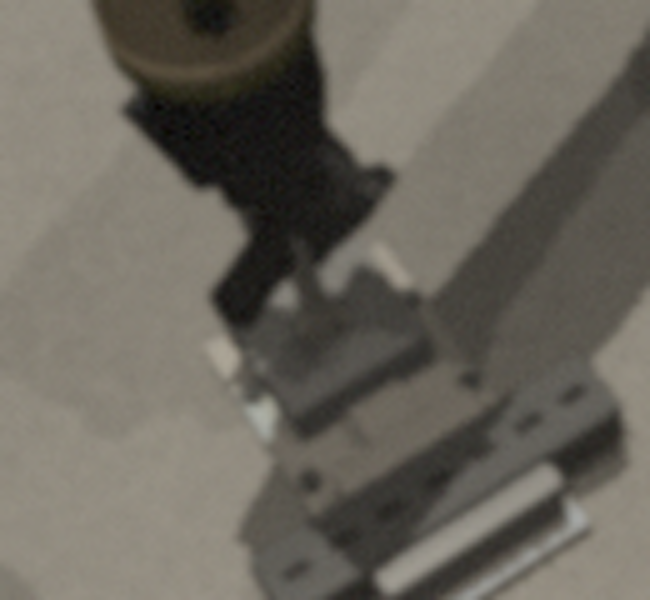

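```bash
cat >> h.py <<'E'
def yaw():
    y=R.from_quat(readout.get_obs()["orientation"]).as_matrix()[:,1];return round(np.degrees(np.arctan2(y[1],y[0])),1)
E
python3 - <<'E'
from h import *
print(yaw());y=-135
for i in range(6):
    y-=5;manip.move_l(W+[0,0,116],rot=down(rad(y)),velocity=60);o=st(f"{y} {yaw()}")
    if o["wrist_torque"][2]>1:break
prof()
E
```

```text
-134.9
-140 -139.9 t24.9 [ 512.8 -244.3  116.7] F [-1.2  1.6  9.4] M [ 0.54  0.44 -0.17] w18.4 f124 q7 -1.56
-145 -144.9 t25.1 [ 512.9 -244.3  116.7] F [-1.   1.6  9.4] M [ 0.57  0.41 -0.12] w18.6 f124 q7 -1.64
-150 -149.9 t25.4 [ 512.9 -244.2  116.7] F [-1.2  2.3  9.3] M [ 0.6   0.37 -0.01] w18.3 f124 q7 -1.72
-155 -154.9 t25.6 [ 513.  -244.3  116.7] F [-1.6  2.1  8.6] M [0.57 0.2  0.02] w18.2 f124 q7 -1.80
-160 -159.9 t25.9 [ 513.1 -244.3  116.7] F [-0.2  1.3  8. ] M [ 0.44  0.14 -0.04] w18.0 f124 q7 -1.89
-165 -164.9 t26.1 [ 513.1 -244.3  116.7] F [0.3 1.5 7.7] M [ 0.46  0.06 -0.01] w18.5 f124 q7 -1.97
[(76, 104), (78, 105), (80, 106), (82, 106), (84, 106), (86, 107), (88, 106), (90, 102), (92, 90), (94, 77), (96, 64), (98, 59), (100, 58), (102, 57)]
[(76, 104), (78, 106), (80, 107), (82, 106), (84, 107), (86, 108), (88, 106), (90, 102), (92, 91), (94, 76), (96, 64), (98, 60), (100, 56), (102, 56)]
```

Run:
```python
from h import *
manip.command_gripper(60);st("open")
manip.move_l(W+[0,0,165],velocity=200)
manip.move_l(W+[-40,190,230],rot=down(rad(-120)),velocity=350);st("away")
S=prof();T=optics.camera("top")
np.savez("pics/i2.npz",S=S["frame"],T=T["frame"])
c=lambda f,u,v:cv2.convertScaleAbs(cv2.resize(f[v-35:v+35,u-33:u+33,::-1],None,fx=6,fy=6,interpolation=2),alpha=1.3)
t=[c(S["frame"],200,230),c(T["frame"],352,212)]
for i,(u,v) in enumerate([(200,230),(352,212)]):
    for k in range(0,66,10): cv2.putText(t[i],str(u-33+k),(6*k,10),0,.35,(0,0,255));cv2.line(t[i],(6*k,12),(6*k,18),(0,0,255))
    for k in range(0,70,10): cv2.putText(t[i],str(v-35+k),(0,6*k+12),0,.35,(0,255,0))
cv2.imwrite("pics/j.png",np.hstack(t))
for z in (147,158): print(z,proj(S,W+[0,0,z]),proj(T,W+[0,0,z]))
```

```text
open t26.7 [ 512.4 -244.3  115.9] F [ 0.  -0.3  0.5] M [ 0.01 -0.02 -0.04] w60.0 f0 q7 -1.97
away t28.4 [472.3 -55.3 229.6] F [-0.3 -0.  -0.4] M [-0.03  0.06 -0.04] w60.3 f0 q7 -2.17
[(76, 162), (78, 164), (80, 166), (82, 168), (84, 168), (86, 168), (88, 165), (90, 158), (92, 142), (94, 120), (96, 102), (98, 95), (100, 93), (102, 92)]
[(76, 164), (78, 165), (80, 166), (82, 166), (84, 167), (86, 166), (88, 164), (90, 157), (92, 141), (94, 120), (96, 103), (98, 95), (100, 92), (102, 92)]
147 [[191.57740379 217.54143141]] [[359.76050954 215.38205548]]
158 [[190.70014019 215.13454476]] [[360.26038366 214.5881097 ]]
```

View pics/j.png

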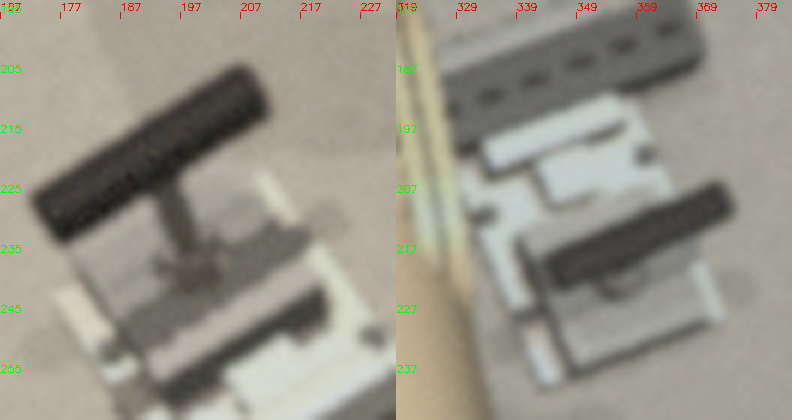

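The key is still fully down (handle centre about 136 mm up), and no dark gap shows between the jaw and the upright. Next I regrip half a turn round and feel for the stop in fine steps.

Run:
```python
from h import *
manip.move_l(W+[0,0,175],rot=down(rad(15)),velocity=350);st("over")
manip.move_l(W+[0,0,116],velocity=150)
manip.command_gripper(15,120);o=st(f"grip {yaw()}")
y=15
for i in range(14):
    y-=3;manip.move_l(W+[0,0,115.5],rot=down(rad(y)),velocity=60);o=readout.get_obs()
    print(y,yaw(),o["contact_force"].round(1),o["wrist_torque"].round(2),o["grip_width"].round(1),o["joint_efforts"][6].round(2))
    if o["wrist_torque"][2]>.6: break
prof();st()
```

```text
over t31.6 [ 512.5 -244.1  175. ] F [-0.6 -0.3  0.4] M [ 0.02  0.01 -0.05] w60.2 f0 q7 0.86
grip 15.0 t32.6 [ 513.3 -244.7  117.1] F [-0.  -0.1  7.2] M [-0.14  0.03 -0.04] w18.1 f117 q7 0.90Traceback (most recent call last):
  File "<stdin>", line 8, in <module>
AttributeError: 'float' object has no attribute 'round'
```

Run:
```python
from h import *
y=12
for i in range(15):
    y-=3;manip.move_l(W+[0,0,115.5],rot=down(rad(y)),velocity=60);o=readout.get_obs()
    print(y,yaw(),o["contact_force"].round(1),o["wrist_torque"].round(2),round(o["grip_width"],1),round(o["joint_efforts"][6],2))
    if o["wrist_torque"][2]>.6: break
st()
```

```text
9 9.0 [-1.   1.  11.6] [ 0.24  0.33 -0.02] 18.5 -0.26
6 6.0 [-1.   0.4 10.3] [0.36 0.35 0.02] 18.1 -0.28
3 3.0 [-1.8 -0.4 10.8] [0.28 0.42 0.09] 18.5 -0.34
0 0.0 [-1.5  1.  11.2] [0.23 0.5  0.22] 18.2 -0.48
-3 -3.0 [-1.5  1.6 10.8] [0.23 0.5  0.36] 18.3 -0.59
-6 -6.0 [-0.6  0.7 12.1] [0.24 0.45 0.44] 18.3 -0.66
-9 -9.0 [-1.7  1.3 11.8] [0.33 0.38 0.33] 18.5 -0.5
-12 -12.0 [-1.5  1.5 11.3] [0.32 0.46 0.33] 18.2 -0.53
-15 -15.0 [-1.6  0.4 11.7] [0.36 0.42 0.2 ] 18.2 -0.47
-18 -18.0 [-1.8  0.9 11.8] [0.34 0.46 0.19] 18.2 -0.37
-21 -21.0 [-1.   0.8 11.1] [0.34 0.46 0.17] 18.1 -0.35
-24 -24.0 [-1.   1.3 12.2] [0.41 0.46 0.08] 18.2 -0.27
-27 -27.0 [-1.7  1.7 11.4] [ 0.38  0.35 -0.01] 18.0 -0.24
-30 -30.0 [-0.8  1.4 12.4] [ 0.35  0.44 -0.01] 18.4 -0.22
-33 -33.0 [-1.5  1.1 11.8] [0.5  0.27 0.04] 18.2 -0.21
 t36.6 [ 513.5 -244.7  117. ] F [-1.5  1.1 11.8] M [0.5  0.27 0.04] w18.2 f118 q7 0.16
```

The torque peak repeats at the same angle every 60°, so the screw is at its hard stop. I'll settle into the next seat, preload lightly clockwise, back off within the play, check the jaw and lift out.

Run:
```python
from h import *
y=-33
for y in list(range(-39,-58,-6))+[-60,-63,-65]:
    manip.move_l(W+[0,0,115.5],rot=down(rad(y)),velocity=60);o=readout.get_obs()
    print(y,o["contact_force"].round(1),o["wrist_torque"].round(2))
    if o["wrist_torque"][2]>.3: break
manip.move_l(W+[0,0,116.5],rot=down(rad(-55)),velocity=60);st("back")
prof()
manip.move_l(W+[0,0,145],velocity=100);st("out")
manip.move_l(W+[0,0,245],velocity=250)
manip.move_l(K+[0,0,245],rot=down(rad(-50)),velocity=350);st("over stand")
manip.move_l(K+[0,0,160],velocity=200)
manip.move_l(K+[0,0,145],velocity=60);st("near")
S=optics.camera("scene");T=optics.camera("top")
prof()
cv2.imwrite("pics/k.png",cv2.resize(np.hstack([S["frame"][110:190,335:435,::-1],S["frame"][210:290,160:260,::-1]]),None,fx=4,fy=4,interpolation=2))
```

```text
-39 [-1.   0.5 11.4] [0.24 0.25 0.06]
-45 [-0.4  0.6 10.9] [ 0.2   0.29 -0.03]
-51 [-1.3  1.1 12.1] [0.25 0.22 0.01]
-57 [-1.2  0.4 11. ] [0.39 0.35 0.04]
-60 [-0.4  1.6 13.2] [0.4  0.46 0.23]
-63 [-1.8  1.7 12.5] [0.41 0.38 0.42]
back t38.4 [ 513.2 -244.5  117.1] F [ 2.3 -1.2  4.7] M [-0.11 -0.43  0.15] w18.1 f119 q7 -0.17
[(76, 105), (78, 105), (80, 107), (82, 107), (84, 106), (86, 107), (88, 106), (90, 100), (92, 90), (94, 76), (96, 64), (98, 59), (100, 57), (102, 56)]
[(76, 106), (78, 106), (80, 107), (82, 108), (84, 108), (86, 108), (88, 107), (90, 102), (92, 91), (94, 77), (96, 64), (98, 59), (100, 57), (102, 58)]
out t38.9 [ 512.2 -243.9  144.6] F [-0.9  0.  -3. ] M [ 0.02  0.01 -0.02] w17.9 f123 q7 -0.19
over stand t41.7 [461.1 317.  245.2] F [-0.  -0.4 -3.9] M [-0.03  0.03 -0.08] w18.2 f123 q7 -1.38
near t42.7 [460.6 317.9 144.9] F [ 0.5 -0.1 -3.9] M [0.02 0.02 0.04] w18.3 f123 q7 -1.31
[(76, 160), (78, 162), (80, 163), (82, 164), (84, 165), (86, 165), (88, 163), (90, 154), (92, 138), (94, 117), (96, 101), (98, 94), (100, 92), (102, 90)]
[(76, 161), (78, 163), (80, 164), (82, 165), (84, 165), (86, 164), (88, 162), (90, 154), (92, 137), (94, 116), (96, 101), (98, 94), (100, 92), (102, 91)]
```

View pics/k.png

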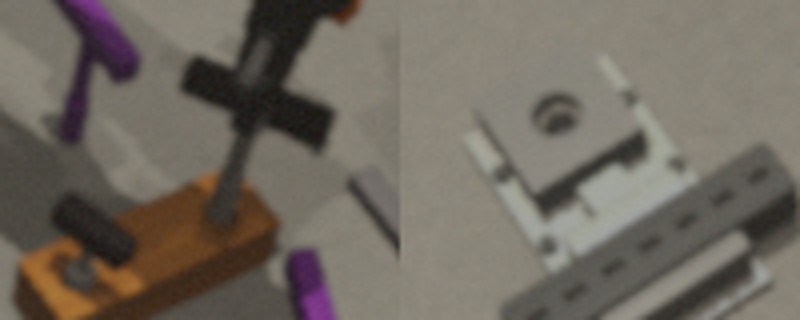

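The jaw is shut against the upright at (640,200) in the right half, and the key is over its hole at (220,215) in the left half. Lowering now.

Run:
```python
from h import *
for z in range(142,110,-2):
    manip.move_l(K+[0,0,z],velocity=60);o=readout.get_obs();f=o["contact_force"]
    if f[2]>4 or np.hypot(*f[:2])>10: break
o=st(f"stop z{z}")
if o["tcp_pos"][2]<117:
    manip.command_gripper(50);st("open")
    manip.move_l(K+[0,0,200],velocity=150)
    manip.move_l(K+[-60,-150,300],velocity=350)
    S=optics.camera("scene")
    for n in("key","handle","key_small"): print(n,[(round(d["conf"],2),np.round(d["rect"],1).tolist()) for d in boxes_of(n,S)][:6])
    print(proj(S,K+[0,0,132]),proj(S,K+[0,0,142])); st("end")
    cv2.imwrite("pics/l.png",S["frame"][:,:,::-1])
```

```text
stop z112 t46.9 [461.8 318.6 114. ] F [-3.6 -2.5 17.8] M [-0.7   1.17  0.  ] w18.2 f127 q7 -1.28
open t47.3 [460.6 318.  111.9] F [0.  0.4 0.4] M [ 0.  0. -0.] w49.8 f0 q7 -1.28
key [(0.98, [383.5, 129.5, 35.8, 36.3]), (0.96, [400.9, 170.5, 22.9, 47.2]), (0.77, [358.8, 197.8, 24.6, 42.4]), (0.74, [347.9, 105.1, 22.9, 39.8]), (0.59, [203.5, 251.8, 29.6, 20.0]), (0.58, [395.9, 91.0, 32.3, 40.1])]
handle [(0.92, [398.4, 174.5, 26.7, 42.0]), (0.63, [347.8, 101.9, 25.7, 45.5]), (0.61, [379.5, 129.8, 33.1, 36.3]), (0.56, [396.5, 89.3, 29.9, 45.7]), (0.56, [354.5, 196.6, 25.6, 43.7])]
key_small [(0.7, [348.3, 155.0, 20.2, 30.6])]
[[396.65022187 142.63928225]] [[397.47465104 140.15380862]]
end t49.1 [400.5 168.5 299.2] F [ 0.1  0.2 -0.4] M [ 0.03 -0.04 -0.01] w50.2 f0 q7 -1.58
```

Run:
```python
from h import *
S=optics.camera("scene");g=S["frame"].max(2)[122:158,378:418]
b=np.array([np.cos(rad(40)),np.sin(rad(40)),0])*50
print(proj(S,np.array([K+b+[0,0,132],K-b+[0,0,132]])))
m=(g<55).astype(np.uint8);n,l,s,c=cv2.connectedComponentsWithStats(m);k=1+s[1:,4].argmax()
r=cv2.minAreaRect(np.argwhere(l==k)[:,::-1].astype(np.float32));print(np.array(r[0])+[378,122],r[1:],cv2.boxPoints(r)+[378,122]); st()
```

```text
[[414.44019591 150.14138943]
 [379.25607938 135.30409891]]
[396.39655113 143.25861931] ((35.83919906616211, 10.584633827209473), 21.801406860351562) [[377.79310417 141.51724243]
 [381.72413826 131.68965435]
 [415.         144.99999619]
 [411.0689621  154.82758331]]
 t49.1 [400.6 168.4 299.4] F [0.2 0.5 0.5] M [-0.   -0.03 -0.03] w49.6 f0 q7 -1.58
```

The handle sits within a pixel of where an upright, fully lowered key should be, so I'm handing in.

```bash
python3 -c "
from workcell import manip
print(manip.job_done())"
```

```text
the job is handed in; nothing more can be done
None
```

The job is handed in at about 49 s: the jaw shows no gap to the upright, the key is back upright and fully down in its hole, and no bystander was touched. At the hard stop the key cammed over in the socket at about 0.4 N m, turning well past it before I noticed, so I re-seated it clockwise and checked the jaw hadn't moved.

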